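Weigh out wax on a spring scale and hold its pan brake

TASK

Weigh out a batch of candle wax: put wax lumps from the bench on the pan of the spring scale, and let go of each, until the pan's pointer comes to rest inside the gap between the two prongs of the fork. Then press the scale's sprung brake lever down with the fingers until it is level (the top of its paddle level with the top of the little steel post beside it), not on down to its stop, and finish while holding it there, touching neither pan nor wax. Leave the other things on the bench where they are.

Things in the scene. Friction and masses are not known exactly. Their poses are not given: they have to be found in the camera images.
- scale: grey spring scale, fixed to the bench: base plate 285 x 120 x 8 mm with a housing 130 x 140 mm up to 40 mm high. Origin on the bench under the pan's centre; z up, -x points to the end with the brake lever, -y to the side with the upright rod (10 mm thick, up to 139 mm high, at x = -40, y = -102 mm) that carries the fork.
- pan (a joint): sinking of the pan in m: 0 empty, up to 0.050; a damped spring of 25 N/m, so one lump sinks it about 14 mm (12 to 16 mm) wherever it lies in the pan, and it settles in under a second
- pan_floor (a point): centre of the pan's inner floor, 105 mm above the bench when empty, sinking with the pan. The pan is an aluminium tray 130 mm along the scale's x, 154 mm along its y, with 3 mm walls that stand 4 to 6 mm above the floor; there is room for two lumps side by side along y (about 33 mm either side of the centre). Axes as those of the scale.
- pointer_tip (a point): tip of the flat steel pointer (2 mm thick) that sticks out of the pan's -y side, 40 mm from the middle towards the lever; it moves with the pan, at 105 mm above the bench when the pan is empty
- fork: bright metal fork clamped on the upright rod; it does not move, but its height differs from time to time. Two level prongs, one above the other, 20 mm apart (clear gap) reach towards the pan. Origin: middle of the gap, at the prongs; z up. The pointer is in the gap when its height is within 9 mm of this origin's. When the pan is empty the pointer stands above the gap; one or two lumps are enough.
- brake_lever (a joint): angle of the brake lever in rad: 0 at rest (paddle tilted up), 0.25 when level, 0.45 at its stop. A spring lifts it: to hold it level takes about 6 N at the paddle. The hinge lies along the scale's y, 76 mm from the scale's origin on its -x side, 53 mm above the bench.
- paddle_top (a point): centre of the top face of the lever's black paddle (40 mm along the lever, 38 mm wide), 74 mm from the hinge, about 75 mm above the bench at rest and 57 mm when level, where it lies 150 mm from the scale's origin on its -x side. The steel post beside it (12 mm thick, centre 43 mm to the scale's +y side of the paddle's centre) has its top at 57 mm.
- lump_1: cream irregular lump of wax, 44 (x) x 56 (y) x 33 (high) mm, tapering upward. Its origin is the centre of its underside; x, y horizontal, z up. About 36 g (30 to 42 g, differing from lump to lump).
- lump_2: pink rounded lump of wax, 41 (x) x 45 (y) x 41 (high) mm. Its origin is the centre of its underside; x, y horizontal, z up. About 36 g (30 to 42 g, differing from lump to lump).
- lump_3: cream irregular lump of wax, 44 (x) x 56 (y) x 33 (high) mm, tapering upward. Its origin is the centre of its underside; x, y horizontal, z up. About 36 g (30 to 42 g, differing from lump to lump).
- dry_cell: bystander: AA cell lying down, 14 x 48 x 14 mm; origin at its underside
- dye_bottle: bystander: brown dropper bottle, 27 mm across, 88 mm high; origin at its underside
- weighing_dish: bystander: hexagonal plastic dish 87 x 99 x 24 mm; origin at its underside
- torch: bystander: black pocket torch lying down, 33 x 88 x 34 mm; origin at its underside
- thermometer: bystander: probe thermometer lying down, 24 x 179 x 12 mm; origin at its underside
There are look-alikes about, which are no part of the job. Leave any green or purple look-alike of the lump_1 alone.

How it is judged:
On the way, in this order (a step that is already met when the one before it is completed fails the run):
1. wax lumps lie on the pan, let go, and the pointer rests in the fork's gap (z of pointer_tip in the frame of fork between -0.009 and 0.009 m and velocity of joint pan between -0.01 and 0.01 m/s and contact force between each of the arm, the fingers and lump_1 below 0.1 N and contact force between each of the arm, the fingers and lump_2 below 0.1 N and contact force between each of the arm, the fingers and lump_3 below 0.1 N and contact force between each of the fingers, the arm and pan below 0.1 N and ((x of lump_1 in the frame of pan_floor between -0.065 and 0.065 m and y of lump_1 in the frame of pan_floor between -0.077 and 0.077 m and z of lump_1 in the frame of pan_floor between -0.01 and 0.06 m) or (x of lump_2 in the frame of pan_floor between -0.065 and 0.065 m and y of lump_2 in the frame of pan_floor between -0.077 and 0.077 m and z of lump_2 in the frame of pan_floor between -0.01 and 0.06 m) or (x of lump_3 in the frame of pan_floor between -0.065 and 0.065 m and y of lump_3 in the frame of pan_floor between -0.077 and 0.077 m and z of lump_3 in the frame of pan_floor between -0.01 and 0.06 m))), for 0.3 s.
2. the brake lever is pressed level and held with the wax still weighed out (value of joint brake_lever between 0.19 and 0.31 rad and velocity of joint brake_lever between -0.1 and 0.1 rad/s), for 0.3 s.
At the end, for the whole second after the job is handed in: The pan carries wax lumps alone, untouched by the robot and still, with the pointer within 9 mm of the middle of the fork's gap; the fingers press the brake lever with 1.5 to 25 N and hold it still at 0.19 to 0.31 rad (level within about 4.5 mm at the paddle) (all of step 1 and all of step 2 and contact force between the fingers and brake_lever between 1.5 and 25 N); the arm keeps its last pose, push and grip.
It fails at once if the brake lever is pushed down to its stop (value of joint brake_lever above 0.43 rad).
It fails at once if a bystander is pushed more than 30 mm from its place (distance of any of dry_cell, dye_bottle, weighing_dish, torch, thermometer from where it was at the start of the episode above 0.03 m).
It also fails if it takes over 64 s, if anything falls off the work surface, if the arm or the gripper's body presses on something with over 40 N, if the wrist force passes 120 N, or if a joint passes its speed limit or range.

ROBOT

A 7-joint arm with a two-finger parallel gripper is mounted at the origin on a cart in front of the work surface, level with it; the furniture and walls round the work are solid. World frame = base frame: x ahead of the robot, y to its left, z up, the work surface at z = 0. Lengths are in m, angles in rad, forces in N, time in s.
With the tool pointing down it reaches from about 0.425 to 0.875 m from the base axis. Payload 4.7 kg.
Tool frame: the origin (TCP) lies between the finger pads; the fingertips stand 14 mm ahead of it and the grasp point (between the pads) lies 5 mm behind it; z points along the fingers, y is the line along which they close (so a half turn about z gives the same grasp; the last joint's range is limited). The gripper opens to 87 mm and grips with 3 to 60 N. Pads are 19 mm wide; open, the fingers measure 117 mm over their backs; the gripper's body (75 mm by 190 mm) begins 51 mm behind the grasp point.
Start: joints at [-1.279, 0.321, -0.07, 1.45, 0.023, 1.371, -0.057], TCP at [0.178, 0.625, 0.237] pointing down, gripper open.
Joint ranges: [-2.86, 2.86], [-0.3, 2.09], [-1.38, 1.24], [0.06, 2.45], [-1.56, 4.7], [0.09, 2.05], [-2.69, 2.69]. Speed limits (rad/s): [2.57, 2.57, 3.14, 3.14, 3.14, 3.14, 3.14].

INTERFACE

Orientations are given as a rotation vector (axis times angle).
In Python, from bench import ctrl gives the robot as it stands.
- The arm moves only by the tool step_arm, never from a script. Its argument "commands" is a list of rows, each an object with "travel": the shift along the tool's x, y, z in m, a list of three; "turn": the turn, a rotation vector about the tool's x, y, z in degrees, a list of three. A call has 1 to 5 rows; each row is the pose to reach, as a shift and turn from the pose commanded when the call began, along the tool's axes at that moment; what a row does not reach only later rows make up. A row lasts 1/10 s, in which the tool goes at most 50 mm and 8.59 degrees, less where a joint would pass 70% of its speed; a pose out of reach is approached as far as the arm can. A call with a gripper value outside its range is refused whole. "gripper" is the opening, from 0 (shut) to 1 (fully open), set as the call begins (left out, the last holds). The fingers move at their own pace and stop on an object; "force" is the grip in N (left out, the last holds). Time passes only in rows, so rows that repeat a pose let the fingers close. It gives the time, the measured TCP pose, the force, the opening and the grip force at its end, in the units of the state.
- ctrl.get_state(): the state, without advancing time (a new reading comes with each control period).
- ctrl.get_image(name): name is "scene" or "top" or "wrist"; returns the picture (420x560x3 uint8, red, green, blue); there is no depth.
- ctrl.camera_model(name): a dict with "fx", "fy", "cx", "cy" (pixels), "k1" (the pictures are not rectified: a ray, as slopes to the right and down, at radius r is drawn at 1 + k1 r^2 times it, then the intrinsics apply), "R" (3x3) and "t" (3): a world point X has camera coordinates R X + t; the wrist camera has in their place "T_tool_cam" (4x4, takes a point from camera to tool coordinates, whose origin is the TCP and whose axes are the flange's). Camera axes: x right, y down, z forward; pixel columns grow to the right and rows downward; lengths in m; the calibration is good to about 2 mm. A picture is of the moment at which its call begins: read the wrist's pose just before it. camera_model takes no time and is no camera call.
- ctrl.close_job(): hands the job in; it is judged then, once.
The state is a dict: "time": time; "joint_positions": joint angles; "qd": joint speeds; "joint_torque": joint torques, N m; "position": TCP position; "tool_rot": TCP orientation; "ft_force": force on the tool from outside, world axes, zero at the start; "torque": the same for the moment, N m; "grip_width": opening from 0.0 (shut) to 1.0 (fully open); "grip_force": force on a finger pad.
Only numpy, scipy, OpenCV 4.12 (cv2) and the standard library are available. Lean on these libraries where they do the work, as an engineer would, in place of code of your own. Each camera call takes 0.05 s, during which the arm holds its last target. There are 200 camera calls.

## Working session

There is one attempt and no reset: what is moved stays moved. The work goes in short steps, Python scripts to look and compute and a tool call to move; the robot and the scene stay as the last step left them, time stands still between calls to the robot, and variables do not carry over. Pictures are saved under pics/ and viewed, at most 10 in all, crops included, and the job is handed in when it is done.

Besides the shell and the picture viewer there is one more tool, called after "Request:" as name(argument=value, ...), one argument or row to a line, values as JSON. step_arm: Moves the arm, as the interface text tells. Its arguments: {"type":"object","properties":{"commands":{"type":"array"},"gripper":{"type":"number"},"force":{"type":"number"}},"required":["commands"]}

```bash
mkdir -p pics
cat > h.py <<'E'
import numpy as np, cv2
from bench import ctrl
from scipy.spatial.transform import Rotation as Ro
def snap(n,f):
    s=ctrl.get_state(); im=np.array(ctrl.get_image(n)); cv2.imwrite(f,im[:,:,::-1]); return s,im
def ray(n,u,v,s=None):
    m=ctrl.camera_model(n); d=np.array([(u-m['cx'])/m['fx'],(v-m['cy'])/m['fy']]); p=d.copy()
    for _ in range(20): p=d/(1+m['k1']*(p@p))
    c=np.array([*p,1.])
    if n=='wrist':
        T=np.array(m['T_tool_cam']); R=Ro.from_rotvec(s['tool_rot']).as_matrix()
        return np.array(s['position'])+R@T[:3,3], R@T[:3,:3]@c
    R=np.array(m['R']);t=np.array(m['t']); return -R.T@t, R.T@c
def at(n,u,v,z,s=None):
    o,d=ray(n,u,v,s); return o+d*(z-o[2])/d[2]
def proj(n,X,s=None):
    m=ctrl.camera_model(n); X=np.array(X,float)
    if n=='wrist':
        T=np.array(m['T_tool_cam']); R=Ro.from_rotvec(s['tool_rot']).as_matrix()
        c=T[:3,:3].T@(R.T@(X-s['position'])-T[:3,3])
    else: c=np.array(m['R'])@X+m['t']
    p=c[:2]/c[2]; p=p*(1+m['k1']*(p@p)); return np.array([m['fx']*p[0]+m['cx'],m['fy']*p[1]+m['cy']])
def tool(dx,s=None):
    s=s or ctrl.get_state(); return Ro.from_rotvec(s['tool_rot']).as_matrix().T@np.array(dx)
E
python3 - <<'E'
from h import *
s,a=snap('top','pics/top.png');_,b=snap('scene','pics/scene.png')
print(s['position'],s['tool_rot'],s['time'],s['ft_force'],s['grip_width'])
for n in('top','scene'):
    m=ctrl.camera_model(n);print(n,-np.array(m['R']).T@m['t'],m['fx'],m['k1'])
print(np.array(ctrl.camera_model('wrist')['T_tool_cam']).round(3))
print(Ro.from_rotvec(s['tool_rot']).as_matrix().round(3))
E
```

```text
[0.17820027 0.62454584 0.23545811] [-4.34990600e-01 -3.11122785e+00  3.01054101e-03] 0.0 [ 0.2655771  -0.24013435 -0.7801015 ] 1.000330149954072
top [ 0.33175968 -0.05743481  1.67037465] 499.7001053619132 -0.1275648444221645
scene [-0.06241009 -0.73911098  0.97526522] 414.8617359017938 0.009318830075187759
[[-0.    -0.955 -0.298  0.082]
 [ 1.     0.    -0.001 -0.   ]
 [ 0.001 -0.298  0.955 -0.148]
 [ 0.     0.     0.     1.   ]]
[[-0.962  0.274 -0.   ]
 [ 0.274  0.962 -0.002]
 [-0.    -0.002 -1.   ]]
```

View pics/top.png

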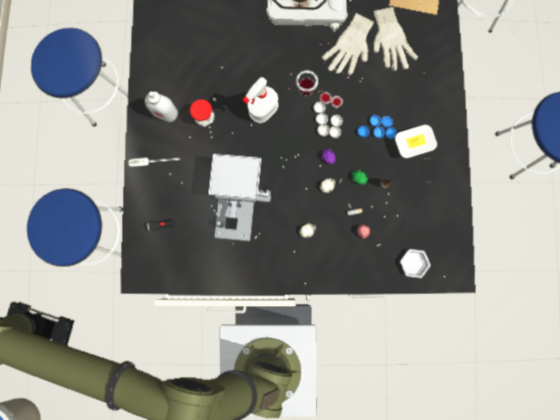

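View pics/scene.png

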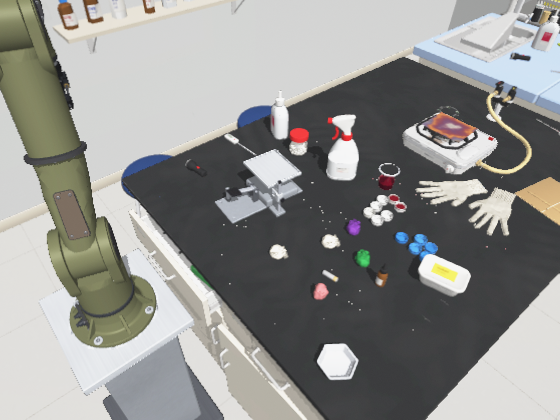

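The top view shows the two cream lumps at (328,185) and (307,230), and the pink one at (364,231). The purple (329,157) and green (360,178) lumps are look-alikes, and the white balls at (328,120) could also be mistaken for cream lumps. The pan is at (235,176), the paddle near (231,223) and the fork near (265,195). I'll check these in one close crop.

Run:
```python
from h import *
t=cv2.imread('pics/top.png');s=cv2.imread('pics/scene.png')
a=cv2.resize(t[145:245,190:390],None,fx=4,fy=4,interpolation=cv2.INTER_CUBIC)
b=cv2.resize(s[140:225,210:310],None,fx=4,fy=2.35,interpolation=cv2.INTER_CUBIC)
c=np.zeros((600,800,3),np.uint8);c[:400]=a;c[400:600,:400]=b[:200];cv2.imwrite('pics/crop.png',c)
hsv=cv2.cvtColor(t,cv2.COLOR_BGR2HSV)
for n,(u,v) in dict(l1=(328,185),l3=(307,230),pink=(364,231)).items():
    w=(slice(v-16,v+17),slice(u-16,u+17)); m=(hsv[w][:,:,2]>110).astype(np.uint8)
    k,l,st,ce=cv2.connectedComponentsWithStats(m); i=1+np.argmax(st[1:,4]); p=ce[i]+[u-16,v-16]
    cnt=cv2.findContours((l==i).astype(np.uint8),0,2)[0][0]
    print(n,p,st[i],at('top',*p,0.015).round(3),cv2.minAreaRect(cnt))
for n,u,v,z in [('pan',235,176,.109),('paddle',231,223,.075),('fork',265,195,.09),('post',221,222,.057)]: print(n,at('top',u,v,z).round(3))
```

```text
l1 [327.53179191 185.00578035] [  8   9  16  15 173] [ 0.614 -0.202  0.015] ((15.70000171661377, 15.899999618530273), (12.969193458557129, 15.652474403381348), 63.43495178222656)
l3 [307.37853107 230.11864407] [  9   9  16  15 177] [ 0.463 -0.133  0.015] ((16.10344886779785, 16.241378784179688), (13.741456031799316, 14.855627059936523), 21.801406860351562)
pink [363.73809524 231.01587302] [ 10  10  12  14 126] [ 0.459 -0.32   0.015] ((15.750000953674316, 15.75), (12.020814895629883, 11.31370735168457), 45.0)
pan [0.629 0.1   0.109]
paddle [0.482 0.115 0.075]
fork [0.57  0.005 0.09 ]
post [0.487 0.15  0.057]
```

View pics/crop.png

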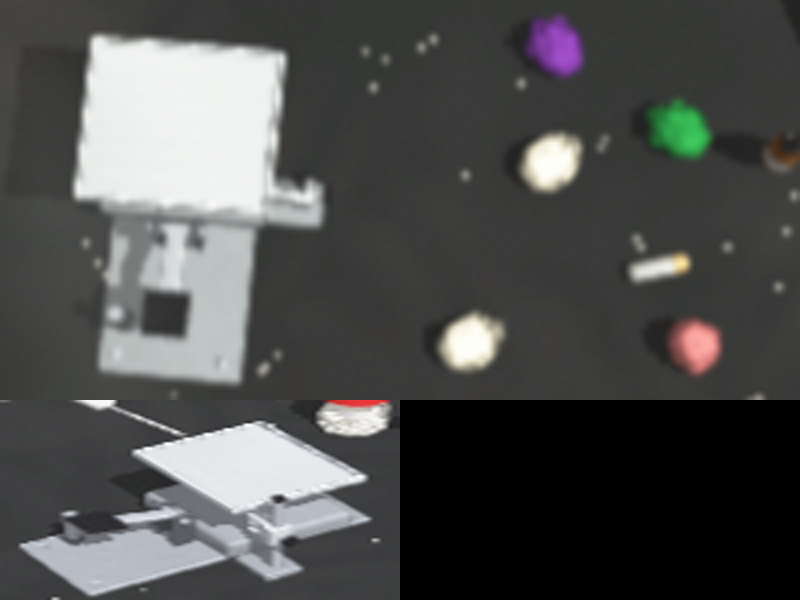

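The crop confirms the cream lumps at crop (552,162) and (469,342) and the pink lump at (695,346). The green and purple ones are separate. The scale's yaw is about -5°, and the paddle lies 148 mm from the pan centre, which matches the description. I'll go to the near cream lump first.

Request:
step_arm(
  commands=[
    {"travel": [-0.19, -0.15, 0], "turn": [0, 0, 40]},
    {"travel": [-0.19, -0.15, 0], "turn": [0, 0, 40]},
    {"travel": [-0.19, -0.15, 0], "turn": [0, 0, 40]},
    {"travel": [-0.19, -0.15, 0], "turn": [0, 0, 40]},
    {"travel": [-0.19, -0.15, 0], "turn": [0, 0, 40]},
  ],
)

```text
time: 0.6
position: [0.3215, 0.4259, 0.2362]
tool_rot: [1.482, 2.769, -0.001]
ft_force: [0.7, 0.6, 0.1]
grip_width: 1.002
grip_force: 0.0
```

```bash
cat > go.py <<'E'
# usage: x y z yaw_of_tool_y(deg): prints travel & turn
import sys; from h import *
x,y,z,w=map(float,sys.argv[1:5]); s=ctrl.get_state(); R=Ro.from_rotvec(s['tool_rot']).as_matrix()
w=np.radians(w); Y=np.array([-0,0,0]); Y=np.array([np.cos(w),np.sin(w),0]); Z=np.array([0,0,-1.]); T=np.c_[np.cross(Y,Z),Y,Z]
print('at',np.round(s['position'],3),'t',s['time'],'yaw',np.degrees(np.arctan2(R[1,1],R[0,1])).round(1),'F',np.round(s['ft_force'],1))
print('travel',(R.T@(np.array([x,y,z])-s['position'])).round(4),'turn',np.degrees(Ro.from_matrix(R.T@T).as_rotvec()).round(1))
E
python3 go.py .47 -.05 .24 -5
```

```text
at [0.321 0.426 0.236] t 0.6 yaw 33.7 F [0.7 0.6 0.1]
travel [-0.4784 -0.1403 -0.0034] turn [-0.   0.  38.7]
```

Request:
step_arm(
  commands=[
    {"travel": [-0.24, -0.07, 0], "turn": [0, 0, 38.7]},
    {"travel": [-0.24, -0.07, 0], "turn": [0, 0, 38.7]},
    {"travel": [-0.24, -0.07, 0], "turn": [0, 0, 38.7]},
    {"travel": [-0.24, -0.07, 0], "turn": [0, 0, 38.7]},
    {"travel": [-0.24, -0.07, 0], "turn": [0, 0, 38.7]},
  ],
)

```text
time: 1.1
position: [0.3965, 0.1886, 0.2363]
tool_rot: [-2.314, -2.125, -0.0]
ft_force: [0.5, 0.9, 0.8]
grip_width: 1.0
grip_force: 0.0
```

```bash
python3 go.py .463 -.12 .15 -5
```

```text
at [0.396 0.189 0.236] t 1.1 yaw -4.9 F [0.5 0.9 0.8]
travel [-0.3019  0.0925  0.0863] turn [-0.  -0.   0.1]
```

Request:
step_arm(
  commands=[
    {"travel": [-0.05, 0.02, 0]},
    {"travel": [-0.1, 0.03, 0]},
    {"travel": [-0.145, 0.045, 0]},
    {"travel": [-0.19, 0.06, 0.01]},
    {"travel": [-0.235, 0.075, 0.02]},
  ],
)

```text
$.commands[0]: bad value
```

Request:
step_arm(
  commands=[
    {"travel": [-0.04, 0.015, 0.025]},
    {"travel": [-0.066, 0.017, 0.066]},
    {"travel": [-0.066, 0.017, 0.066]},
    {"travel": [-0.066, 0.017, 0.066]},
  ],
)

```text
$.commands[0]: bad value
```

```bash
cat > lump.py <<'E'
import sys; from h import *
f=sys.argv[1]; s,im=snap('wrist',f); z=float(sys.argv[2]); g=np.array(eval(sys.argv[3])) # expected xy
hsv=cv2.cvtColor(im,cv2.COLOR_RGB2HSV); pink=len(sys.argv)>4
m=((hsv[:,:,2]>110)).astype(np.uint8); m=cv2.morphologyEx(m,cv2.MORPH_OPEN,np.ones((7,7)))
k,l,st,ce=cv2.connectedComponentsWithStats(m); p=proj('wrist',[*g,z],s); print('expect px',p.round())
for i in range(1,k):
    if st[i,4]>600:
        cnt=cv2.findContours((l==i).astype(np.uint8),0,2)[0][0]
        W=np.array([at('wrist',*q[0],z,s)[:2] for q in cnt],np.float32)
        print(ce[i].round(),st[i],at('wrist',*ce[i],z,s).round(4),cv2.minAreaRect(W))
E
python3 lump.py pics/w1.png .014 "(.463,-.133)"; python3 go.py .463 -.133 .02 -5
```

```text
expect px [354. 406.]
[ 69. 103.] [    0     0   169   266 26891] [0.1842 0.2836 0.014 ] ((0.1979370415210724, 0.25024181604385376), (0.26664113998413086, 0.19711273908615112), 72.96401977539062)
[443. 224.] [  323   180   237   100 18344] [0.5684 0.1191 0.014 ] ((0.5750312805175781, 0.109584741294384), (0.11864521354436874, 0.2819178104400635), 85.66900634765625)
[ 47. 239.] [   0  210   96   57 4784] [0.1192 0.1388 0.014 ] ((0.11421099305152893, 0.1395462453365326), (0.06869100779294968, 0.12196621298789978), 85.86959838867188)
[173. 361.] [ 149  330   45   50 1454] [ 0.2345 -0.0391  0.014 ] ((0.22934286296367645, -0.029699448496103287), (0.07631775736808777, 0.05954785272479057), 86.41832733154297)
[417. 369.] [ 257  353  303   27 5136] [ 0.5455 -0.079   0.014 ] ((0.5420289039611816, -0.07686212658882141), (0.034847091883420944, 0.40576985478401184), 85.0941390991211)
at [0.4   0.18  0.237] t 1.15 yaw -5.6 F [ 2.  -7.2 -0.3]
travel [-0.304   0.0934  0.2178] turn [ 0.1  0.2 -0.6]
```

View pics/w1.png

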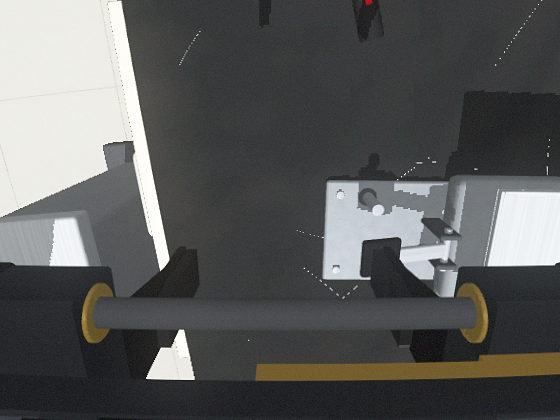

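The wrist view from the old pose shows the paddle at (380,255), the post at (377,208), the arm at left and no lump yet. The moves were refused because "turn" is required, so I'll resend them with it.

Request:
step_arm(
  commands=[
    {"travel": [-0.05, 0.015, 0], "turn": [0, 0, 0]},
    {"travel": [-0.1, 0.03, 0], "turn": [0, 0, 0]},
    {"travel": [-0.145, 0.045, 0], "turn": [0, 0, 0]},
    {"travel": [-0.19, 0.06, 0.01], "turn": [0, 0, 0]},
    {"travel": [-0.235, 0.075, 0.02], "turn": [0, 0, 0]},
  ],
)

```text
time: 1.65
position: [0.4525, -0.0514, 0.2166]
tool_rot: [2.309, 2.13, 0.003]
ft_force: [0.8, 0.5, -0.7]
grip_width: 0.996
grip_force: 0.0
```

Request:
step_arm(
  commands=[
    {"travel": [-0.035, 0.01, 0.03], "turn": [0, 0, 0]},
    {"travel": [-0.055, 0.015, 0.066], "turn": [0, 0, 0]},
    {"travel": [-0.055, 0.015, 0.066], "turn": [0, 0, 0]},
    {"travel": [-0.055, 0.015, 0.066], "turn": [0, 0, 0]},
  ],
)

```text
time: 2.05
position: [0.4622, -0.1052, 0.1501]
tool_rot: [-2.309, -2.129, 0.002]
ft_force: [-0.6, -0.0, 0.3]
grip_width: 1.005
grip_force: 0.0
```

```bash
python3 lump.py pics/w2.png .014 "(.463,-.133)"; python3 go.py .463 -.133 .02 -5
```

```text
expect px [288. 230.]
[456.  28.] [ 402    0  128   68 6480] [0.5991 0.0146 0.014 ] ((0.6062370538711548, 0.01058321911841631), (0.046724833548069, 0.09379734843969345), 87.33525848388672)
[ 29. 189.] [    0    21    86   246 10008] [ 0.2478 -0.0792  0.014 ] ((0.2666972279548645, -0.0580461248755455), (0.20490598678588867, 0.07889945060014725), 72.50193786621094)
[289. 243.] [ 241  201   99   89 6667] [ 0.4633 -0.1453  0.014 ] ((0.4638742208480835, -0.149119570851326), (0.08252029865980148, 0.08394050598144531), 85.35841369628906)
[446. 280.] [433 262  26  36 739] [ 0.601  -0.1931  0.014 ] ((0.5999821424484253, -0.19314387440681458), (0.035670530050992966, 0.021844716742634773), 85.6083984375)
[286. 315.] [   82   283   406    60 11905] [ 0.4543 -0.2174  0.014 ] ((0.4528299570083618, -0.21739234030246735), (0.06532783061265945, 0.38889285922050476), 85.40916442871094)
[414. 368.] [ 256  347  304   34 5827] [ 0.5759 -0.2902  0.014 ] ((0.5758464932441711, -0.28375646471977234), (0.04023086279630661, 0.3120298981666565), 85.18145751953125)
at [ 0.463 -0.105  0.151] t 2.1 yaw -4.5 F [0.4 1.3 0.5]
travel [-0.0284  0.002   0.1311] turn [ 0.  -0.   0.5]
```

View pics/w2.png

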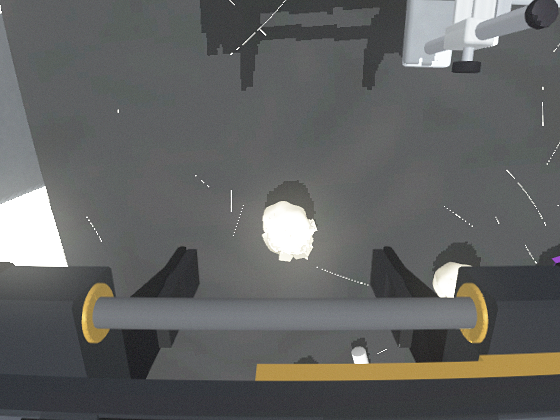

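The close view shows the cream lump at (289,231), right where I expected it, centred between the fingers. The fork rod is at top right. Descending and gripping.

Request:
step_arm(
  commands=[
    {"travel": [-0.028, 0.002, 0.045], "turn": [0, 0, 0]},
    {"travel": [-0.028, 0.002, 0.09], "turn": [0, 0, 0]},
    {"travel": [-0.028, 0.002, 0.12], "turn": [0, 0, 0]},
    {"travel": [-0.028, 0.002, 0.133], "turn": [0, 0, 0]},
    {"travel": [-0.028, 0.002, 0.133], "turn": [0, 0, 0]},
  ],
)

```text
time: 2.6
position: [0.4625, -0.1322, 0.0172]
tool_rot: [-2.306, -2.132, 0.001]
ft_force: [0.6, -0.5, -0.3]
grip_width: 0.998
grip_force: 0.0
```

Request:
step_arm(
  commands=[
    {"travel": [0, 0, 0], "turn": [0, 0, 0]},
    {"travel": [0, 0, 0], "turn": [0, 0, 0]},
    {"travel": [0, 0, 0], "turn": [0, 0, 0]},
    {"travel": [0, 0, 0], "turn": [0, 0, 0]},
    {"travel": [0, 0, 0], "turn": [0, 0, 0]},
  ],
  gripper=0,
  force=8,
)

```text
time: 3.1
position: [0.4629, -0.1335, 0.0181]
tool_rot: [2.309, 2.13, 0.002]
ft_force: [0.6, 0.2, 0.2]
grip_width: 0.632
grip_force: 0.0
```

Request:
step_arm(
  commands=[
    {"travel": [0, 0, 0], "turn": [0, 0, 0]},
    {"travel": [0, 0, 0], "turn": [0, 0, 0]},
    {"travel": [0, 0, -0.04], "turn": [0, 0, 0]},
    {"travel": [0, 0, -0.09], "turn": [0, 0, 0]},
    {"travel": [0, 0, -0.135], "turn": [0, 0, 0]},
  ],
)

```text
time: 3.6
position: [0.462, -0.1341, 0.154]
tool_rot: [-2.31, -2.129, 0.002]
ft_force: [1.6, 0.8, -0.8]
grip_width: 0.526
grip_force: 8.0
```

Gripped: the opening is 0.526, about 46 mm. Now on to the pan.

```bash
python3 go.py .626 .067 .21 -5
```

```text
at [ 0.462 -0.134  0.154] t 3.6 yaw -4.7 F [ 1.6  0.8 -0.8]
travel [ 0.2137  0.1471 -0.0563] turn [-0.   0.   0.3]
```

Request:
step_arm(
  commands=[
    {"travel": [0.02, 0.02, -0.03], "turn": [0, 0, 0]},
    {"travel": [0.05, 0.045, -0.056], "turn": [0, 0, 0]},
    {"travel": [0.09, 0.07, -0.056], "turn": [0, 0, 0]},
    {"travel": [0.13, 0.095, -0.056], "turn": [0, 0, 0]},
    {"travel": [0.17, 0.12, -0.056], "turn": [0, 0, 0]},
  ],
)

```text
time: 4.1
position: [0.5967, 0.0279, 0.2086]
tool_rot: [-2.309, -2.13, -0.001]
ft_force: [0.2, -1.1, 0.4]
grip_width: 0.525
grip_force: 8.0
```

Request:
step_arm(
  commands=[
    {"travel": [0.044, 0.027, 0], "turn": [0, 0, 0]},
    {"travel": [0.044, 0.027, 0], "turn": [0, 0, 0]},
    {"travel": [0.044, 0.027, 0], "turn": [0, 0, 0]},
  ],
)

```text
time: 4.4
position: [0.6262, 0.0694, 0.2072]
tool_rot: [2.306, 2.134, -0.004]
ft_force: [-0.2, -0.2, -0.3]
grip_width: 0.525
grip_force: 8.0
```

```bash
python3 - <<'E'
from h import *
s,im=snap('wrist','pics/w3.png')
P=np.array([.629,.1]);w=np.radians(-5);R=np.array([[np.cos(w),-np.sin(w)],[np.sin(w),np.cos(w)]])
for c in [(-.065,.077),(.065,.077),(-.065,-.077),(.065,-.077)]:
    q=P+R@c; p=proj('wrist',[*q,.109],s); print(c,q.round(3),p.round()); cv2.circle(im,tuple(int(a) for a in p),4,(255,0,0),2)
cv2.imwrite('pics/w3.png',im[:,:,::-1])
E
python3 go.py .626 .067 .125 -5
```

```text
(-0.065, 0.077) [0.571 0.182] [185.  53.]
(0.065, 0.077) [0.7   0.171] [387.  55.]
(-0.065, -0.077) [0.558 0.029] [199. 269.]
(0.065, -0.077) [0.687 0.018] [369. 270.]
at [0.626 0.067 0.208] t 4.45 yaw -4.6 F [-0.9 -0.3  0. ]
travel [-0.0001  0.0002  0.0828] turn [-0.1  0.1  0.4]
```

View pics/w3.png

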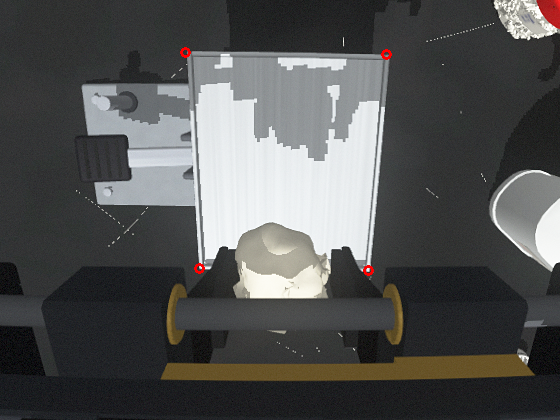

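The predicted pan corners (185,53), (387,55), (199,269) and (369,270) fit, so the pan pose is right. The paddle is at (103,158) and the post at (103,102). Lowering and releasing with a partial opening.

Request:
step_arm(
  commands=[
    {"travel": [0, 0, 0.035], "turn": [0, 0, 0]},
    {"travel": [0, 0, 0.06], "turn": [0, 0, 0]},
    {"travel": [0, 0, 0.078], "turn": [0, 0, 0]},
    {"travel": [0, 0, 0.084], "turn": [0, 0, 0]},
    {"travel": [0, 0, 0.084], "turn": [0, 0, 0]},
  ],
)

```text
time: 4.95
position: [0.6255, 0.0663, 0.1244]
tool_rot: [-2.311, -2.127, 0.001]
ft_force: [0.4, -0.1, -0.5]
grip_width: 0.528
grip_force: 8.0
```

Request:
step_arm(
  commands=[
    {"travel": [0, 0, 0], "turn": [0, 0, 0]},
    {"travel": [0, 0, 0], "turn": [0, 0, 0]},
    {"travel": [0, 0, 0], "turn": [0, 0, 0]},
    {"travel": [0, 0, 0], "turn": [0, 0, 0]},
  ],
  gripper=0.75,
)

```text
time: 5.35
position: [0.6266, 0.0679, 0.1253]
tool_rot: [2.309, 2.13, 0.002]
ft_force: [-0.7, 0.3, -0.5]
grip_width: 0.73
grip_force: 0.0
```

Request:
step_arm(
  commands=[
    {"travel": [0, 0, -0.03], "turn": [0, 0, 0]},
    {"travel": [0, 0, -0.07], "turn": [0, 0, 0]},
    {"travel": [0, 0, -0.12], "turn": [0, 0, 0]},
    {"travel": [-0.04, 0, -0.14], "turn": [0, 0, 0]},
    {"travel": [-0.08, -0.01, -0.14], "turn": [0, 0, 0]},
  ],
)

```text
time: 5.85
position: [0.6126, -0.0111, 0.2689]
tool_rot: [2.301, 2.13, 0.009]
ft_force: [0.6, -1.7, -0.5]
grip_width: 0.75
grip_force: 0.0
```

Run:
```python
from h import *
s=ctrl.get_state(); print(s['position'],s['time'])
R0=Ro.from_rotvec(s['tool_rot']).as_matrix()
F=np.array([.583,.03,.085]) # near fork
m=ctrl.camera_model('wrist');print(m['fx'],m['cy'])
for p in [(.6,-.13,.2),(.6,-.18,.2),(.6,-.18,.24)]:
  for a in (20,30,40,-20,-30,-40):
    S=dict(position=np.array(p),tool_rot=(Ro.from_matrix(R0)*Ro.from_euler('y',a,degrees=True)).as_rotvec())
    print(p,a,proj('wrist',F,S).round(),ray('wrist',280,210,S)[0].round(3))
```

```text
[ 0.61257207 -0.0110568   0.26894818] 5.85
358.2598802518098 206.50516146190162
(0.6, -0.13, 0.2) 20 [247.  60.] [ 0.601 -0.104  0.367]
(0.6, -0.13, 0.2) 30 [250.  98.] [ 0.599 -0.133  0.369]
(0.6, -0.13, 0.2) 40 [252. 134.] [ 0.596 -0.163  0.366]
(0.6, -0.13, 0.2) -20 [ 221. -131.] [ 0.609 -0.003  0.311]
(0.6, -0.13, 0.2) -30 [ 207. -197.] [0.611 0.015 0.288]
(0.6, -0.13, 0.2) -40 [ 186. -272.] [0.612 0.028 0.261]
(0.6, -0.18, 0.2) 20 [243.   3.] [ 0.601 -0.154  0.367]
(0.6, -0.18, 0.2) 30 [247.  49.] [ 0.599 -0.183  0.369]
(0.6, -0.18, 0.2) 40 [250.  91.] [ 0.596 -0.213  0.366]
(0.6, -0.18, 0.2) -20 [ 204. -267.] [ 0.609 -0.053  0.311]
(0.6, -0.18, 0.2) -30 [ 185. -351.] [ 0.611 -0.035  0.288]
(0.6, -0.18, 0.2) -40 [ 203. -209.] [ 0.612 -0.022  0.261]
(0.6, -0.18, 0.24) 20 [247.  28.] [ 0.601 -0.154  0.407]
(0.6, -0.18, 0.24) 30 [250.  74.] [ 0.599 -0.183  0.409]
(0.6, -0.18, 0.24) 40 [253. 116.] [ 0.596 -0.213  0.406]
(0.6, -0.18, 0.24) -20 [ 217. -234.] [ 0.609 -0.053  0.351]
(0.6, -0.18, 0.24) -30 [ 201. -327.] [ 0.611 -0.035  0.328]
(0.6, -0.18, 0.24) -40 [ 195. -335.] [ 0.612 -0.022  0.301]
```

Request:
step_arm(
  commands=[
    {"travel": [-0.035, -0.01, 0], "turn": [0, 8, 0]},
    {"travel": [-0.07, -0.01, 0.03], "turn": [0, 16, 0]},
    {"travel": [-0.105, -0.02, 0.06], "turn": [0, 24, 0]},
    {"travel": [-0.13, -0.02, 0.1], "turn": [0, 32, 0]},
    {"travel": [-0.13, -0.02, 0.13], "turn": [0, 40, 0]},
  ],
)

```text
time: 6.35
position: [0.5785, -0.1448, 0.1337]
tool_rot: [-1.905, -1.745, -0.697]
ft_force: [0.7, 0.6, -1.6]
grip_width: 0.749
grip_force: 0.0
```

Request:
step_arm(
  commands=[
    {"travel": [0, 0, 0], "turn": [0, 0, 0]},
    {"travel": [0, 0, 0], "turn": [0, 0, 0]},
  ],
)

```text
time: 6.55
position: [0.579, -0.1397, 0.1333]
tool_rot: [-1.9, -1.748, -0.688]
ft_force: [0.3, 0.6, 1.4]
grip_width: 0.754
grip_force: 0.0
```

Run:
```python
from h import *
s,im=snap('wrist','pics/w4.png'); print(s['position'],s['tool_rot'],s['time'])
np.save('s4.npy',s,allow_pickle=True)
p=proj('wrist',[.583,.03,.085],s);print(p)
u,v=int(p[0]),int(p[1]); u0=max(0,u-100);v0=max(0,v-75)
c=im[v0:v0+150,u0:u0+200];print(u0,v0,c.shape)
cv2.imwrite('pics/w4c.png',cv2.resize(c,None,fx=4,fy=4,interpolation=cv2.INTER_CUBIC)[:,:,::-1])
```

```text
[ 0.57899914 -0.13973362  0.13326076] [-1.90013646 -1.74779185 -0.68807196] 6.55
[271.41195457  72.7462055 ]
171 0 (150, 200, 3)
```

View pics/w4c.png

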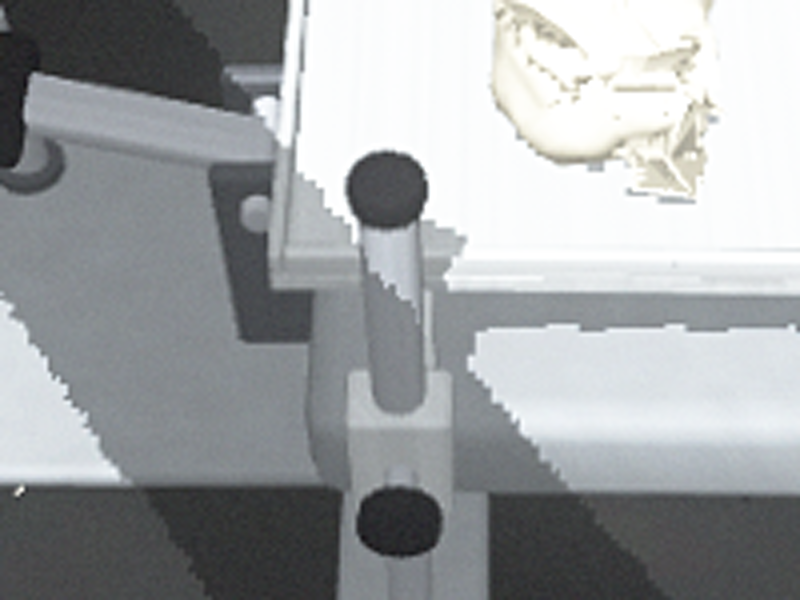

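The lump sits on the pan (crop 600,90). The rod cap is at (387,190) and the fork clamp at (400,400), but the prongs and pointer are hidden behind the rod, so I need a diagonal view from the lever side.

Run:
```python
from h import *
s=ctrl.get_state(); R=Ro.from_rotvec(s['tool_rot'])
for w in (-42,-55):
  T=Ro.from_euler('z',w,degrees=True)*R
  p=np.array([.47,-.10,.14]); print(w,'travel',R.inv().apply(p-s['position']).round(3),'turn',np.degrees((R.inv()*T).as_rotvec()).round(1),proj('wrist',[.583,.03,.085],dict(position=p,tool_rot=T.as_rotvec())))
```

```text
-42 travel [ 0.025 -0.113  0.016] turn [-27.   -0.1  32.2] [263.04620321  76.83441935]
-55 travel [ 0.025 -0.113  0.016] turn [-35.3  -0.1  42.2] [214.38750524  84.985548  ]
```

Request:
step_arm(
  commands=[
    {"travel": [0.005, -0.025, 0.003], "turn": [-5.4, 0, 6.4]},
    {"travel": [0.01, -0.05, 0.006], "turn": [-10.8, 0, 12.9]},
    {"travel": [0.015, -0.075, 0.01], "turn": [-16.2, 0, 19.3]},
    {"travel": [0.02, -0.095, 0.013], "turn": [-21.6, 0, 25.8]},
    {"travel": [0.025, -0.113, 0.016], "turn": [-27, 0, 32.2]},
  ],
)

```text
time: 7.1
position: [0.4704, -0.0989, 0.1416]
tool_rot: [-2.541, -1.009, -0.936]
ft_force: [-0.6, 0.4, 1.0]
grip_width: 0.752
grip_force: 0.0
```

Request:
step_arm(
  commands=[
    {"travel": [0, 0, 0], "turn": [0, 0, 0]},
    {"travel": [0, 0, 0], "turn": [0, 0, 0]},
  ],
)

```text
time: 7.3
position: [0.4713, -0.0979, 0.1442]
tool_rot: [-2.533, -1.019, -0.942]
ft_force: [0.4, -0.1, 0.0]
grip_width: 0.751
grip_force: 0.0
```

Run:
```python
from h import *
s,im=snap('wrist','pics/w5.png'); print(s['position'],s['tool_rot'],s['time'])
np.save('s5.npy',s,allow_pickle=True)
p=proj('wrist',[.583,.03,.085],s);print(p)
u,v=int(p[0]),int(p[1]); u0=max(0,u-80);v0=max(0,v-60)
c=im[v0:v0+120,u0:u0+160];print(u0,v0,c.shape)
cv2.imwrite('pics/w5c.png',cv2.resize(c,None,fx=5,fy=5,interpolation=cv2.INTER_CUBIC)[:,:,::-1])
```

```text
[ 0.47126538 -0.09794825  0.14417388] [-2.53283315 -1.01857014 -0.94199255] 7.3
[264.25866832  85.43520188]
184 25 (120, 160, 3)
```

View pics/w5c.png

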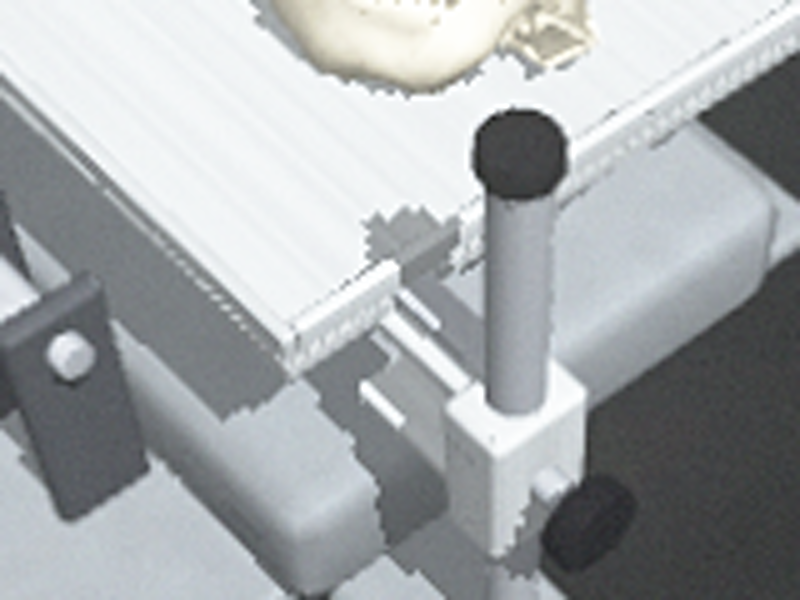

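The crop shows the rod cap at (520,155) and the clamp block top near (518,400). There are bright strips at (385–470, 315–390) and (360–405, 385–428), which are probably the prongs, and a thin one at (400–440, 290–328). I'll intersect their rays with the plane through the rod and pointer (scale x = -40 mm).

Run:
```python
from h import *
s=np.load('s5.npy',allow_pickle=True).item()
P=np.array([.629,.1]);w=np.radians(-5);X=np.array([np.cos(w),np.sin(w)]);Y=np.array([-X[1],X[0]])
def px(a,b): return 184+a/5-.4,25+b/5-.4
c=at('wrist',*px(520,155),.139,s); print('cap scale xy',[(c[:2]-P)@X,(c[:2]-P)@Y])
def pl(a,b,xs):
    o,d=ray('wrist',*px(a,b),s); t=(xs-(o[:2]-P)@X)/(d[:2]@X); q=o+t*d; return ((q[:2]-P)@Y).round(4),q[2].round(4)
for n,a,b in [('A0',400,292),('A1',440,328),('Btip',388,318),('B1',468,388),('Ctip',362,388),('C1',403,426),('Btip-left',383,335),('rod@block',518,403),('blocktopfrontcorner',497,447),('blockbotcorner',497,560),('blocktop left',450,402)]:
    print(n,[pl(a,b,x) for x in(-.035,-.04,-.045)])
# block corner vertical: solve
for zz in (.109,.1,.095,.09):
    print(zz,proj('wrist',[*(P-.065*X-.077*Y),zz],s), 'rod',proj('wrist',[*(c[:2]),zz],s))
print('pan corner px',px(290,325),px(290,368))
```

```text
cap scale xy [np.float64(-0.041994733471562476), np.float64(-0.10348020655218995)]
A0 [(np.float64(-0.0668), np.float64(0.0787)), (np.float64(-0.0734), np.float64(0.0877)), (np.float64(-0.08), np.float64(0.0968))]
A1 [(np.float64(-0.0771), np.float64(0.0787)), (np.float64(-0.0833), np.float64(0.0878)), (np.float64(-0.0895), np.float64(0.0968))]
Btip [(np.float64(-0.0629), np.float64(0.0692)), (np.float64(-0.0697), np.float64(0.0786)), (np.float64(-0.0765), np.float64(0.088))]
B1 [(np.float64(-0.084), np.float64(0.07)), (np.float64(-0.0899), np.float64(0.0794)), (np.float64(-0.0959), np.float64(0.0887))]
Ctip [(np.float64(-0.0531), np.float64(0.0419)), (np.float64(-0.0603), np.float64(0.0524)), (np.float64(-0.0674), np.float64(0.0629))]
C1 [(np.float64(-0.0651), np.float64(0.0421)), (np.float64(-0.0718), np.float64(0.0526)), (np.float64(-0.0785), np.float64(0.0631))]
Btip-left [(np.float64(-0.0611), np.float64(0.0633)), (np.float64(-0.0679), np.float64(0.0729)), (np.float64(-0.0748), np.float64(0.0826))]
rod@block [(np.float64(-0.0965), np.float64(0.0777)), (np.float64(-0.102), np.float64(0.0868)), (np.float64(-0.1074), np.float64(0.0958))]
blocktopfrontcorner [(np.float64(-0.0914), np.float64(0.0615)), (np.float64(-0.0971), np.float64(0.0712)), (np.float64(-0.1027), np.float64(0.0809))]
blockbotcorner [(np.float64(-0.0916), np.float64(0.028)), (np.float64(-0.0973), np.float64(0.039)), (np.float64(-0.1029), np.float64(0.05))]
blocktop left [(np.float64(-0.0791), np.float64(0.0619)), (np.float64(-0.0852), np.float64(0.0716)), (np.float64(-0.0914), np.float64(0.0813))]
0.109 [238.97422955  82.67486362] rod [286.96613034  87.82497899]
0.1 [240.25586094  91.17636871] rod [286.80050546  96.24280292]
0.095 [240.93630696  95.6849139 ] rod [286.71270988 100.70460384]
0.09 [241.59548141 100.04918622] rod [286.62774919 105.02208697]
pan corner px (241.6, 89.6) (241.6, 98.19999999999999)
```

The rod cap checks out within 2 mm, but which strip is pointer and which is prong isn't settled. I'll take a flatter, side-on look.

Run:
```python
from h import *
s=ctrl.get_state(); R=Ro.from_rotvec(s['tool_rot']); print(np.round(s['joint_positions'],2))
for w,a,p in [(-15,20,(.45,-.07,.11)),(-20,20,(.44,-.06,.11)),(-20,15,(.44,-.05,.11))]:
  T=Ro.from_euler('z',w,degrees=True)*R*Ro.from_euler('y',a,degrees=True); S=dict(position=np.array(p),tool_rot=T.as_rotvec())
  print(w,'travel',R.inv().apply(np.array(p)-s['position']).round(3),'turn',np.degrees((R.inv()*T).as_rotvec()).round(1),proj('wrist',[.583,.03,.085],S),'cam',ray('wrist',280,210,S)[0].round(3))
```

```text
[-0.25 -0.1   0.87  2.26 -0.79  0.95  0.29]
-15 travel [-0.018 -0.036  0.028] turn [-11.6  19.8   9.6] [254.62525064 123.34364308] cam [ 0.372 -0.112  0.255]
-20 travel [-0.018 -0.051  0.028] turn [-15.5  19.7  12.8] [253.49011574 121.68776328] cam [ 0.359 -0.095  0.255]
-20 travel [-0.013 -0.058  0.032] turn [-14.9  14.7  13.4] [263.64445497 108.29335716] cam [ 0.371 -0.08   0.262]
```

Request:
step_arm(
  commands=[
    {"travel": [-0.006, -0.012, 0.01], "turn": [-3.5, 6, 3]},
    {"travel": [-0.012, -0.024, 0.02], "turn": [-7, 12, 6]},
    {"travel": [-0.018, -0.036, 0.028], "turn": [-11.6, 19.8, 9.6]},
    {"travel": [-0.018, -0.036, 0.028], "turn": [-11.6, 19.8, 9.6]},
    {"travel": [-0.018, -0.036, 0.028], "turn": [-11.6, 19.8, 9.6]},
  ],
)

```text
time: 7.85
position: [0.4535, -0.0957, 0.1133]
tool_rot: [-2.554, -0.876, -1.109]
ft_force: [0.5, -0.2, 0.3]
grip_width: 0.747
grip_force: 0.0
```

Run:
```python
from h import *
s,im=snap('wrist','pics/w6.png'); print(s['position'],s['tool_rot'],s['time'],np.round(s['joint_positions'],2))
np.save('s6.npy',s,allow_pickle=True)
p=proj('wrist',[.575,.018,.085],s);print(p)
u,v=int(p[0]),int(p[1]); u0=max(0,u-50);v0=max(0,v-37)
c=im[v0:v0+75,u0:u0+100];print(u0,v0,c.shape)
P=np.array([.629,.1]);w=np.radians(-5);X=np.array([np.cos(w),np.sin(w)]);Y=np.array([-X[1],X[0]])
for z in (.105,.091,.077,.063): print(z,[((proj('wrist',[*(P-.04*X+y*Y),z],s)-[u0,v0]+.5)*8).round() for y in(-.077,-.09,-.102)])
c=cv2.resize(c,None,fx=8,fy=8,interpolation=cv2.INTER_CUBIC)
c=(255*(c/255.)**1.3).astype(np.uint8)
cv2.imwrite('pics/w6c.png',c[:,:,::-1])
```

```text
[ 0.45347549 -0.09574963  0.11329918] [-2.55432756 -0.87592501 -1.10934108] 7.85 [ 0.49 -0.06  0.22  2.4  -1.07  0.91  0.54]
[259.49337991  78.93387901]
209 41 (75, 100, 3)
0.105 [array([379.,  50.]), array([483., 115.]), array([582., 177.])]
0.091 [array([384., 176.]), array([483., 240.]), array([578., 302.])]
0.077 [array([389., 292.]), array([484., 356.]), array([574., 416.])]
0.063 [array([393., 399.]), array([484., 462.]), array([571., 521.])]
```

View pics/w6c.png

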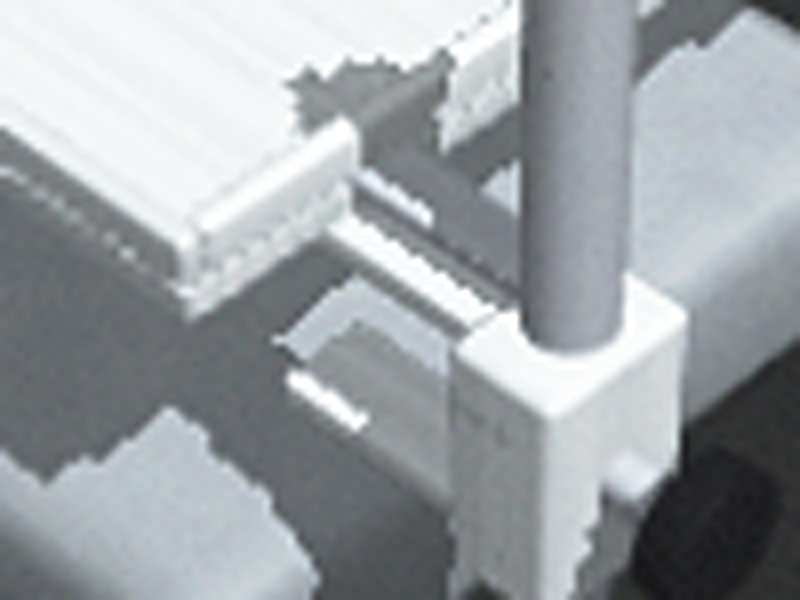

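The picture is now clear. The pointer plate (355–520, 165–280) is about 91 mm up. The upper prong's top (335–490, 230–315) is at about 83 mm and the lower prong's top (290–365, 375–425) at about 59 mm. The gap's middle is therefore roughly 69–72 mm, the pointer is still above it, and a second lump is needed. Next is the far cream lump.

```bash
python3 go.py .60 -.165 .17 -5
```

```text
at [ 0.452 -0.097  0.112] t 7.9 yaw -53.1 F [-0.4  1.2 -0.7]
travel [0.0921 0.1451 0.019 ] turn [ 20.9 -42.7 -44.7]
```

Request:
step_arm(
  commands=[
    {"travel": [0.03, 0.03, -0.01], "turn": [2.6, -5.3, -5.5]},
    {"travel": [0.05, 0.06, 0], "turn": [5.2, -10.6, -11]},
    {"travel": [0.065, 0.09, 0.01], "turn": [7.8, -16, -16.7]},
    {"travel": [0.08, 0.12, 0.015], "turn": [10.4, -21.3, -22.3]},
    {"travel": [0.092, 0.145, 0.019], "turn": [13, -26.7, -28]},
  ],
)

```text
time: 8.4
position: [0.6031, -0.1645, 0.1718]
tool_rot: [-2.503, -1.703, -0.45]
ft_force: [-0.5, -0.2, -0.9]
grip_width: 0.751
grip_force: 0.0
```

```bash
python3 go.py .60 -.165 .17 -5
```

```text
at [ 0.603 -0.165  0.172] t 8.4 yaw -22.4 F [-0.5 -0.2 -0.9]
travel [-0.002  -0.0029  0.001 ] turn [  8.  -15.7 -16.4]
```

Request:
step_arm(
  commands=[
    {"travel": [0, 0, 0], "turn": [2.7, -5.2, -5.5]},
    {"travel": [0, 0, 0], "turn": [5.4, -10.4, -11]},
    {"travel": [0, 0, 0], "turn": [8, -15.7, -16.4]},
    {"travel": [0, 0, 0], "turn": [8, -15.7, -16.4]},
  ],
)

```text
time: 8.8
position: [0.6033, -0.1574, 0.1705]
tool_rot: [-2.308, -2.126, -0.007]
ft_force: [0.5, 1.2, 0.2]
grip_width: 0.752
grip_force: 0.0
```

```bash
python3 go.py .61 -.20 .15 -5
python3 - <<'E'
from h import *
s,im=snap('wrist','pics/w7.png')
p=proj('wrist',[.614,-.202,.014],s).astype(int);print(p)
hsv=cv2.cvtColor(im,cv2.COLOR_RGB2HSV)
m=((hsv[:,:,2]>150)&(hsv[:,:,1]<120)).astype(np.uint8)
m[285:]=0
k,l,st,ce=cv2.connectedComponentsWithStats(m)
for i in range(1,k):
    if st[i,4]>300:
        print(st[i],ce[i].round(),at('wrist',*ce[i],.014,s).round(3),hsv[l==i].mean(0).round())
E
```

```text
at [ 0.603 -0.157  0.17 ] t 8.8 yaw -4.7 F [0.5 1.2 0.2]
travel [-0.042   0.0102  0.0202] turn [ 0.  -0.4  0.3]
[299 238]
[216   0  45  14 430] [243.   8.] [ 0.584 -0.007  0.014] [104.  17. 191.]
[ 474  181   86   92 5412] [520. 229.] [ 0.82  -0.209  0.014] [ 16.   2. 244.]
[ 275  214   53   57 2160] [301. 240.] [ 0.615 -0.204  0.014] [ 12.   6. 249.]
```

The far lump measures (0.615, -0.204), matching the top view, so I'm grasping it.

Request:
step_arm(
  commands=[
    {"travel": [-0.0455, 0.015, 0.02], "turn": [0, 0, 0]},
    {"travel": [-0.0455, 0.015, 0.065], "turn": [0, 0, 0]},
    {"travel": [-0.0455, 0.015, 0.11], "turn": [0, 0, 0]},
    {"travel": [-0.0455, 0.015, 0.14], "turn": [0, 0, 0]},
    {"travel": [-0.0455, 0.015, 0.152], "turn": [0, 0, 0]},
  ],
  gripper=0.8,
)

```text
time: 9.35
position: [0.6069, -0.2102, 0.0148]
tool_rot: [-2.32, -2.106, -0.002]
ft_force: [-0.7, 0.2, -0.0]
grip_width: 0.8
grip_force: 0.1
```

Request:
step_arm(
  commands=[
    {"travel": [0, 0, 0], "turn": [0, 0, 0]},
    {"travel": [0, 0, 0], "turn": [0, 0, 0]},
    {"travel": [0, 0, 0], "turn": [0, 0, 0]},
    {"travel": [0, 0, 0], "turn": [0, 0, 0]},
    {"travel": [0, 0, 0], "turn": [0, 0, 0]},
  ],
  gripper=0,
)

```text
time: 9.85
position: [0.6113, -0.2095, 0.0207]
tool_rot: [-2.321, -2.116, -0.009]
ft_force: [-0.2, -0.0, 3.6]
grip_width: 0.532
grip_force: 8.0
```

Request:
step_arm(
  commands=[
    {"travel": [0, 0, 0], "turn": [0, 0, 0]},
    {"travel": [0, 0, -0.04], "turn": [0, 0, 0]},
    {"travel": [0, 0, -0.09], "turn": [0, 0, 0]},
    {"travel": [0, 0, -0.14], "turn": [0, 0, 0]},
    {"travel": [0, 0, -0.19], "turn": [0, 0, 0]},
  ],
)

```text
time: 10.35
position: [0.6093, -0.2097, 0.2106]
tool_rot: [-2.318, -2.114, -0.007]
ft_force: [1.4, 0.3, 0.2]
grip_width: 0.529
grip_force: 7.8
```

```bash
python3 go.py .632 .133 .21 -5
```

```text
at [ 0.609 -0.21   0.211] t 10.35 yaw -5.3 F [1.4 0.3 0.2]
travel [ 0.3434 -0.0089  0.0026] turn [ 0.  -0.3 -0.3]
```

Request:
step_arm(
  commands=[
    {"travel": [0.05, 0, 0], "turn": [0, 0, 0]},
    {"travel": [0.1, 0, 0], "turn": [0, 0, 0]},
    {"travel": [0.15, -0.004, 0], "turn": [0, 0, 0]},
    {"travel": [0.2, -0.006, 0], "turn": [0, 0, 0]},
    {"travel": [0.25, -0.008, 0], "turn": [0, 0, 0]},
  ],
)

```text
time: 10.85
position: [0.6243, 0.0414, 0.2103]
tool_rot: [-2.319, -2.115, -0.007]
ft_force: [0.2, -0.5, -0.4]
grip_width: 0.532
grip_force: 7.8
```

Request:
step_arm(
  commands=[
    {"travel": [0.05, 0, 0], "turn": [0, 0, 0]},
    {"travel": [0.096, 0, 0], "turn": [0, 0, 0]},
    {"travel": [0.096, 0, 0], "turn": [0, 0, 0]},
    {"travel": [0.096, 0, 0], "turn": [0, 0, 0]},
  ],
)

```text
time: 11.25
position: [0.633, 0.1369, 0.2103]
tool_rot: [-2.314, -2.119, -0.005]
ft_force: [0.3, -1.1, -0.5]
grip_width: 0.528
grip_force: 7.8
```

```bash
python3 go.py .632 .136 .115 -5
```

```text
at [0.633 0.137 0.21 ] t 11.25 yaw -5.1 F [ 0.3 -1.1 -0.5]
travel [-0.0015 -0.0009  0.0953] turn [-0.  -0.3 -0.1]
```

Request:
step_arm(
  commands=[
    {"travel": [0, 0, 0.04], "turn": [0, 0, 0]},
    {"travel": [0, 0, 0.07], "turn": [0, 0, 0]},
    {"travel": [0, 0, 0.088], "turn": [0, 0, 0]},
    {"travel": [0, 0, 0.097], "turn": [0, 0, 0]},
    {"travel": [0, 0, 0.097], "turn": [0, 0, 0]},
  ],
)

```text
time: 11.75
position: [0.6332, 0.1335, 0.1126]
tool_rot: [-2.321, -2.112, -0.003]
ft_force: [-0.3, 0.7, 0.6]
grip_width: 0.533
grip_force: 7.8
```

Request:
step_arm(
  commands=[
    {"travel": [0, 0, 0], "turn": [0, 0, 0]},
    {"travel": [0, 0, 0], "turn": [0, 0, 0]},
    {"travel": [0, 0, 0], "turn": [0, 0, 0]},
    {"travel": [0, 0, 0], "turn": [0, 0, 0]},
  ],
  gripper=0.75,
)

```text
time: 12.15
position: [0.6344, 0.1356, 0.115]
tool_rot: [-2.32, -2.115, -0.009]
ft_force: [-0.3, 0.1, -0.4]
grip_width: 0.732
grip_force: 0.0
```

Request:
step_arm(
  commands=[
    {"travel": [0, 0, -0.03], "turn": [0, 0, 0]},
    {"travel": [0, 0, -0.07], "turn": [0, 0, 0]},
    {"travel": [0, 0, -0.11], "turn": [0, 0, 0]},
    {"travel": [0, 0, -0.14], "turn": [0, 0, 0]},
    {"travel": [0, 0, -0.14], "turn": [0, 0, 0]},
  ],
)

```text
time: 12.65
position: [0.6363, 0.1355, 0.2606]
tool_rot: [2.32, 2.116, 0.022]
ft_force: [0.7, -0.7, 1.0]
grip_width: 0.753
grip_force: 0.0
```

```bash
cat > gop.py <<'E'
import sys; from h import *
p=np.array(eval(sys.argv[1]));T=Ro.from_rotvec(eval(sys.argv[2])); s=ctrl.get_state(); R=Ro.from_rotvec(s['tool_rot'])
print('at',np.round(s['position'],3),s['time'],'travel',R.inv().apply(p-s['position']).round(4),'turn',np.degrees((R.inv()*T).as_rotvec()).round(1))
E
python3 gop.py "(.453,-.096,.20)" "(-2.554,-.876,-1.109)"
```

```text
at [0.636 0.135 0.261] 12.65 travel [-0.2478 -0.1619  0.0566] turn [-20.5  42.1  44.3]
```

Request:
step_arm(
  commands=[
    {"travel": [-0.035, -0.025, 0], "turn": [-2.3, 4.7, 5]},
    {"travel": [-0.07, -0.05, 0], "turn": [-4.8, 9.5, 10]},
    {"travel": [-0.105, -0.07, 0], "turn": [-7.2, 14.5, 15]},
    {"travel": [-0.14, -0.095, 0.01], "turn": [-9.5, 19.5, 20.5]},
    {"travel": [-0.175, -0.115, 0.02], "turn": [-11.8, 24.3, 25.6]},
  ],
)

```text
time: 13.15
position: [0.5019, -0.0306, 0.2331]
tool_rot: [-2.557, -1.427, -0.683]
ft_force: [0.3, -1.3, -0.1]
grip_width: 0.755
grip_force: 0.0
```

```bash
python3 gop.py "(.453,-.096,.113)" "(-2.554,-.876,-1.109)"
```

```text
at [ 0.502 -0.031  0.233] 13.15 travel [-0.1263 -0.0174  0.0695] turn [-8.7 18.1 18.3]
```

Request:
step_arm(
  commands=[
    {"travel": [-0.042, -0.005, 0.01], "turn": [-2.6, 5.4, 5.5]},
    {"travel": [-0.085, -0.01, 0.035], "turn": [-5.2, 10.8, 11]},
    {"travel": [-0.126, -0.017, 0.069], "turn": [-8.7, 18, 18.3]},
    {"travel": [-0.126, -0.017, 0.069], "turn": [-8.7, 18, 18.3]},
    {"travel": [-0.126, -0.017, 0.069], "turn": [-8.7, 18, 18.3]},
  ],
)

```text
time: 13.65
position: [0.4513, -0.0948, 0.1104]
tool_rot: [-2.556, -0.875, -1.094]
ft_force: [1.1, -0.4, 0.2]
grip_width: 0.75
grip_force: 0.0
```

Run:
```python
from h import *
s,im=snap('wrist','pics/w8.png'); print(s['position'],s['tool_rot'],s['time'])
np.save('s8.npy',s,allow_pickle=True)
u0,v0=209,41
p=proj('wrist',[.575,.018,.085],s);u0,v0=int(p[0])-50,max(0,int(p[1])-37)
c=im[v0:v0+75,u0:u0+100];print(u0,v0,c.shape)
P=np.array([.629,.1]);w=np.radians(-5);X=np.array([np.cos(w),np.sin(w)]);Y=np.array([-X[1],X[0]])
for z in (.105,.091,.077,.063): print(z,[((proj('wrist',[*(P-.04*X+y*Y),z],s)-[u0,v0]+.5)*8).round() for y in(-.077,-.09,-.102)])
c=cv2.resize(c,None,fx=8,fy=8,interpolation=cv2.INTER_CUBIC)
c=(255*(c/255.)**1.3).astype(np.uint8)
cv2.imwrite('pics/w8c.png',c[:,:,::-1])
```

```text
[ 0.45127147 -0.09478261  0.11041329] [-2.5562578  -0.87455935 -1.09381292] 13.65
212 36 (75, 100, 3)
0.105 [array([381.,  41.]), array([486., 106.]), array([586., 169.])]
0.091 [array([386., 170.]), array([486., 234.]), array([582., 296.])]
0.077 [array([391., 288.]), array([487., 352.]), array([578., 412.])]
0.063 [array([395., 397.]), array([487., 460.]), array([575., 519.])]
```

View pics/w8c.png

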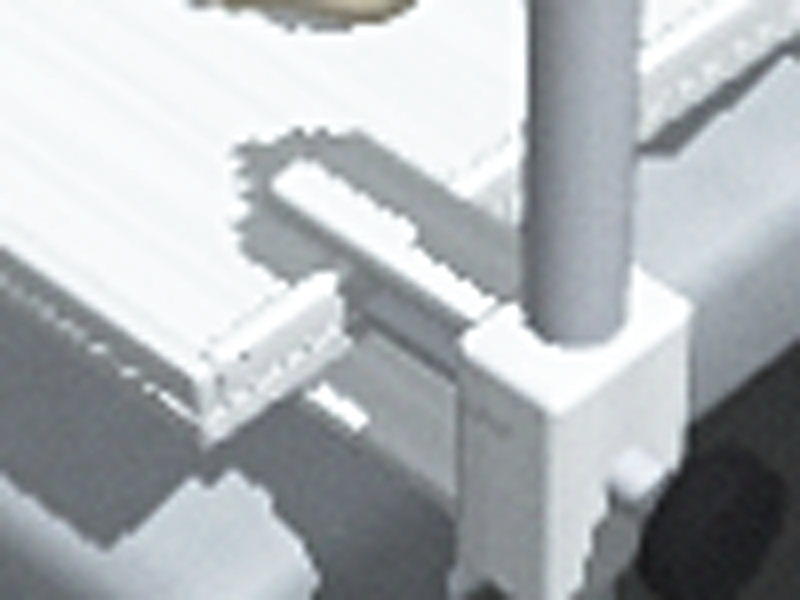

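The view from the same pose now shows the pointer's dark edge (350–460, 320–375) between the upper prong (275–490, 165–325) and the lower one (305–365, 385–425), nearer the upper. The pan sank about another 14 mm. I'll check the margin by numbers, using the rod cap's known height as the reference.

Run:
```python
from h import *
P=np.array([.629,.1]);w=np.radians(-4.9);X=np.array([np.cos(w),np.sin(w)]);Y=np.array([-X[1],X[0]])
W=lambda x,y,z:[*(P+x*X+y*Y),z]
def solvez(f,s,lo,hi): return
for n,pts in {'w6':dict(B=(430,276),C=(330,400)),'w8':dict(B=(430,271),C=(336,405))}.items():
    s=np.load('s%s.npy'%n[1],allow_pickle=True).item(); im=cv2.imread('pics/%s.png'%n)
    u0,v0={'w6':(209,41),'w8':(212,36)}[n]
    p=proj('wrist',W(-.04,-.102,.139),s); g=im.max(2)
    a,b=int(p[0])-18,max(0,int(p[1])-18); m=(g[b:b+36,a:a+36]<75).astype(np.uint8)
    k,l,st,ce=cv2.connectedComponentsWithStats(m); print(n,'cap pred',p.round(1)); 
    for i in range(1,k):
        if st[i,4]>40: print('  dark',st[i]+[a,b,0,0,0],(ce[i]+[a,b]).round(1))
    print(g[b:b+36:2,int(p[0])])
    q=proj('wrist',W(-.15,.043,.057),s); print('post pred',q.round(1))
    for k2,(a2,b2) in pts.items():
        for dv in(0,):
            o,d=ray('wrist',u0+a2/8-.5,v0+b2/8-.5,s); t=(-.04-(o[:2]-P)@X)/(d[:2]@X); q=o+t*d; print('  ',k2,'y',((q[:2]-P)@Y).round(4),'z',q[2].round(4))
    print('  px/mm z',(proj('wrist',W(-.04,-.09,.07),s)-proj('wrist',W(-.04,-.09,.08),s))/10)
# profile across gap in w8 column at crop u=430 and 400
im=cv2.imread('pics/w8.png').mean(2).astype(int)
for u in (400,430): print(u,[(8*(v-36)+4,im[v,212+u//8]) for v in range(60,102)])
im=cv2.imread('pics/w6.png').mean(2).astype(int)
for u in (400,430,470): print('w6',u,[(8*(v-41)+4,im[v,209+u//8]) for v in range(55,90)])
```

```text
w6 cap pred [282.9  18.1]
  dark [272  14  19  17 216] [281.4  22.3]
[227 227 233 236 242 222 196  67  73  72  75  73  70  70  67  72 190 189]
post pred [66.1 94.8]
   B y -0.0826 z 0.0823
   C y -0.0672 z 0.0565
  px/mm z [0.00351777 0.97438292]
w8 cap pred [286.5  11. ]
  dark [276   7  19  17 140] [285.   16.6]
[252 252 255 109  79  75  78  81  80  74  71  72 116 203 197 199 203 203]
post pred [68.2 90.5]
   B y -0.0823 z 0.0822
   C y -0.0679 z 0.0561
  px/mm z [0.00273116 0.99263319]
400 [(196, np.int64(183)), (204, np.int64(181)), (212, np.int64(174)), (220, np.int64(244)), (228, np.int64(253)), (236, np.int64(252)), (244, np.int64(252)), (252, np.int64(252)), (260, np.int64(253)), (268, np.int64(252)), (276, np.int64(215)), (284, np.int64(172)), (292, np.int64(155)), (300, np.int64(148)), (308, np.int64(154)), (316, np.int64(162)), (324, np.int64(162)), (332, np.int64(156)), (340, np.int64(127)), (348, np.int64(138)), (356, np.int64(186)), (364, np.int64(177)), (372, np.int64(178)), (380, np.int64(178)), (388, np.int64(182)), (396, np.int64(180)), (404, np.int64(179)), (412, n
[... 2885 characters left out ...]
0, np.int64(155)), (148, np.int64(131)), (156, np.int64(131)), (164, np.int64(132)), (172, np.int64(133)), (180, np.int64(141)), (188, np.int64(151)), (196, np.int64(154)), (204, np.int64(147)), (212, np.int64(151)), (220, np.int64(153)), (228, np.int64(148)), (236, np.int64(152)), (244, np.int64(153)), (252, np.int64(141)), (260, np.int64(127)), (268, np.int64(144)), (276, np.int64(167)), (284, np.int64(161)), (292, np.int64(255)), (300, np.int64(251)), (308, np.int64(250)), (316, np.int64(250)), (324, np.int64(231)), (332, np.int64(178)), (340, np.int64(247)), (348, np.int64(247)), (356, np.int64(237)), (364, np.int64(196)), (372, np.int64(155)), (380, np.int64(155)), (388, np.int64(153))]
```

The gap check fits: with both lumps on, the pointer lies inside the gap (about 5–7 mm above the middle, limit 9). One lump left it above the gap, and a third would bring it to the lower limit or past it. Next is the brake lever: fingers shut, hand crosswise so that the body stays off the pan.

```bash
python3 go.py .475 -.02 .19 -95
```

```text
at [ 0.453 -0.095  0.113] t 13.7 yaw -52.6 F [0.5 0.4 0.1]
travel [ 0.1    -0.044  -0.0098] turn [-15.5 -44.4  40.7]
```

Request:
step_arm(
  commands=[
    {"travel": [0, -0.01, -0.03], "turn": [-2, -5.7, 5.2]},
    {"travel": [0.02, -0.02, -0.03], "turn": [-4, -11.4, 10.4]},
    {"travel": [0.05, -0.03, -0.02], "turn": [-6, -17.1, 15.6]},
    {"travel": [0.08, -0.04, -0.015], "turn": [-8, -22.8, 20.8]},
    {"travel": [0.1, -0.044, -0.01], "turn": [-10, -28.5, 26]},
  ],
  gripper=0,
)

```text
time: 14.2
position: [0.4664, -0.0361, 0.1807]
tool_rot: [-2.829, -0.567, -0.724]
ft_force: [-0.7, -0.5, 0.5]
grip_width: 0.38
grip_force: 0.0
```

```bash
python3 go.py .480 .113 .16 -95
```

```text
at [ 0.466 -0.036  0.181] t 14.2 yaw -66.3 F [-0.7 -0.5  0.5]
travel [ 0.0485 -0.1295  0.061 ] turn [-10.9 -27.9  27. ]
```

Request:
step_arm(
  commands=[
    {"travel": [0, -0.01, -0.01], "turn": [-2.1, -5.4, 5.2]},
    {"travel": [0.005, -0.03, 0], "turn": [-4.2, -10.8, 10.4]},
    {"travel": [0.015, -0.06, 0.02], "turn": [-6.3, -16.2, 15.6]},
    {"travel": [0.03, -0.095, 0.04], "turn": [-8.4, -21.6, 20.8]},
    {"travel": [0.048, -0.13, 0.06], "turn": [-10.9, -27.9, 27]},
  ],
)

```text
time: 14.7
position: [0.4725, 0.0801, 0.1653]
tool_rot: [-3.089, -0.05, -0.178]
ft_force: [0.9, -1.1, -0.3]
grip_width: 0.014
grip_force: 0.0
```

```bash
python3 go.py .480 .113 .13 -95
```

```text
at [0.473 0.08  0.165] t 14.7 yaw -88.0 F [ 0.9 -1.1 -0.3]
travel [ 0.0043 -0.031   0.0375] turn [-3.  -6.5  6.8]
```

Request:
step_arm(
  commands=[
    {"travel": [0.002, -0.015, 0.01], "turn": [-2, -4, 4.5]},
    {"travel": [0.004, -0.031, 0.03], "turn": [-3, -6.5, 6.8]},
    {"travel": [0.004, -0.031, 0.037], "turn": [-3, -6.5, 6.8]},
    {"travel": [0.004, -0.031, 0.037], "turn": [-3, -6.5, 6.8]},
  ],
)

```text
time: 15.1
position: [0.4778, 0.1116, 0.1277]
tool_rot: [-3.136, 0.129, 0.007]
ft_force: [0.4, 0.3, -0.0]
grip_width: 0.003
grip_force: 0.0
```

```bash
python3 go.py .480 .113 .071 -95
python3 - <<'E'
from h import *
s,im=snap('wrist','pics/w9.png'); print(s['position'],np.round(s['joint_positions'],2))
P=np.array([.629,.1]);w=np.radians(-4.9);X=np.array([np.cos(w),np.sin(w)]);Y=np.array([-X[1],X[0]])
for n,q in dict(post=(-.15,.043,.057),paddle=(-.147,0,.075)).items():
    p=proj('wrist',[*(P+q[0]*X+q[1]*Y),q[2]],s); print(n,p.round())
g=im.max(2); m=(g<70).astype(np.uint8); k,l,st,ce=cv2.connectedComponentsWithStats(m)
for i in range(1,k):
    if st[i,4]>300: print(st[i],ce[i].round())
E
```

```text
at [0.478 0.112 0.128] t 15.1 yaw -94.7 F [ 0.4  0.3 -0. ]
travel [ 0.0023 -0.0014  0.0567] turn [-0.2  0.3  0.3]
[0.47783764 0.11156266 0.12774747] [ 0.27  0.11 -0.58  1.95  0.06  1.11 -1.98]
post [216. 224.]
paddle [282. 230.]
[     0      0    560    420 168133] [274. 236.]
```

Request:
step_arm(
  commands=[
    {"travel": [0.002, -0.001, 0.02], "turn": [0, 0, 0]},
    {"travel": [0.002, -0.001, 0.035], "turn": [0, 0, 0]},
    {"travel": [0.002, -0.001, 0.044], "turn": [0, 0, 0]},
    {"travel": [0.002, -0.001, 0.05], "turn": [0, 0, 0]},
    {"travel": [0.002, -0.001, 0.052], "turn": [0, 0, 0]},
  ],
)

```text
time: 15.65
position: [0.4793, 0.1106, 0.076]
tool_rot: [-3.136, 0.136, 0.008]
ft_force: [-2.7, -1.6, 5.1]
grip_width: 0.006
grip_force: 2.2
```

Request:
step_arm(
  commands=[
    {"travel": [0, 0, 0], "turn": [0, 0, 0]},
    {"travel": [0, 0, 0], "turn": [0, 0, 0]},
  ],
)

```text
time: 15.85
position: [0.4799, 0.1111, 0.0762]
tool_rot: [-3.136, 0.135, 0.007]
ft_force: [-2.0, -0.4, 4.8]
grip_width: 0.004
grip_force: 2.2
```

```bash
cat > avg.py <<'E'
from h import *
z=[];f=[];X=[]
for _ in range(10):
    ctrl.get_image('wrist'); s=ctrl.get_state(); z.append(s['position']); f.append(s['ft_force'])
    R=Ro.from_rotvec(s['tool_rot']).as_matrix(); X.append(R[:,2])
print(s['time'],'pos',np.mean(z,0).round(4),np.std(z,0).round(4),'F',np.mean(f,0).round(2),'z axis',np.mean(X,0).round(3))
E
python3 avg.py
```

```text
16.35 pos [0.4799 0.1112 0.0758] [0.     0.     0.0002] F [-1.39 -2.76  4.13] z axis [-0.004  0.003 -1.   ]
```

Request:
step_arm(
  commands=[
    {"travel": [0, 0, 0.002], "turn": [0, 0, 0]},
    {"travel": [0, 0, 0.004], "turn": [0, 0, 0]},
    {"travel": [0, 0, 0.0048], "turn": [0, 0, 0]},
    {"travel": [0, 0, 0.0048], "turn": [0, 0, 0]},
    {"travel": [0, 0, 0.0048], "turn": [0, 0, 0]},
  ],
)

```text
time: 16.85
position: [0.4797, 0.1114, 0.0709]
tool_rot: [-3.135, 0.135, 0.008]
ft_force: [-1.8, -3.1, 7.6]
grip_width: 0.005
grip_force: 3.3
```

```bash
python3 avg.py
python3 - <<'E'
from h import *
# post top vs paddle top, seen by the fixed cameras; pointer region change since w8
s,im=snap('wrist','pics/w10.png')
P=np.array([.629,.1]);w=np.radians(-4.9);X=np.array([np.cos(w),np.sin(w)]);Y=np.array([-X[1],X[0]])
W=lambda x,y,z:[*(P+x*X+y*Y),z]
for n,q in dict(post=(-.15,.043,.057),pad_out=(-.170,.019,.057),pad_in=(-.130,.019,.057),pad_in2=(-.130,-.019,.057)).items(): print(n,proj('wrist',W(*q),s).round(1))
p=proj('wrist',W(-.13,.015,.057),s); u,v=p.astype(int)
g=im.mean(2).astype(int)
print('col',u,[(a,g[a,u]) for a in range(v-16,v+16,2)])
E
```

```text
17.35 pos [0.4797 0.1115 0.0709] [0. 0. 0.] F [-1.78 -2.79  6.58] z axis [-0.005  0.004 -1.   ]
post [195.7 267. ]
pad_out [244.7 301.7]
pad_in [241.7 230. ]
pad_in2 [320.1 230. ]
col 249 [(214, np.int64(108)), (216, np.int64(108)), (218, np.int64(108)), (220, np.int64(108)), (222, np.int64(109)), (224, np.int64(114)), (226, np.int64(31)), (228, np.int64(38)), (230, np.int64(40)), (232, np.int64(43)), (234, np.int64(45)), (236, np.int64(47)), (238, np.int64(37)), (240, np.int64(32)), (242, np.int64(30)), (244, np.int64(36))]
```

The lever reads level: fingertips at 56.9 mm, pushing about 6.6 N. One last check on the pointer: the pan's total sinking, by tracking pan corners between the first scene picture and one taken now.

Run:
```python
from h import *
_,b=snap('scene','pics/scene2.png')
A=cv2.imread('pics/scene.png',0);B=cv2.imread('pics/scene2.png',0)
P=np.array([.629,.1]);w=np.radians(-4.9);X=np.array([np.cos(w),np.sin(w)]);Y=np.array([-X[1],X[0]])
W=lambda x,y,z:[*(P+x*X+y*Y),z]
for c in [(.065,-.077),(.065,.077),(-.065,-.077),(.065,0)]:
    p0=proj('scene',W(*c,.110),None); p1=proj('scene',W(*c,.082),None)
    x,y=np.round(p0).astype(int); t=A[y-6:y+7,x-6:x+7]; sr=B[y-10:y+25,x-12:x+13]
    r=cv2.matchTemplate(sr,t,cv2.TM_CCOEFF_NORMED); _,mx,_,loc=cv2.minMaxLoc(r)
    j,i=loc; col=r[:,j]; sub=0
    if 0<i<len(col)-1: sub=.5*(col[i-1]-col[i+1])/(col[i-1]-2*col[i]+col[i+1])
    dv=i+sub-4; du=j-6
    print(c,p0.round(1),'corr',round(float(mx),2),'du',du,'dv',round(float(dv),2),'px for 28mm',(p1-p0).round(2),'sink mm',round(float(dv/(p1-p0)[1]*28),1))
```

```text
(0.065, -0.077) [301.9 171.6] corr 0.95 du 0 dv 6.94 px for 28mm [-0.46  6.55] sink mm 29.7
(0.065, 0.077) [275.2 148.4] corr 0.96 du 0 dv 7.07 px for 28mm [-0.07  6.46] sink mm 30.6
(-0.065, -0.077) [269.1 186.3] corr 0.82 du -4 dv 2.64 px for 28mm [0.02 6.59] sink mm 11.2
(0.065, 0) [288.1 159.7] corr 0.98 du 4 dv 10.89 px for 28mm [-0.25  6.51] sink mm 46.9
```

Two well-matched corners give about 30 mm of sinking. That puts the pointer at about 75 mm against a gap middle of about 72 mm, so it is inside. Handing in.

```bash
python3 -c "
from h import *
print(ctrl.get_state()['ft_force'],ctrl.close_job())"
```

```text
the job is handed in; nothing more can be done
[-1.59991069 -3.22638423  6.79139905] None
```

The job is handed in, with no verdict shown: the two cream lumps are on the pan, the pointer is by my measurements inside the fork's gap (about 3–7 mm above the middle, limit 9), and the fingers hold the brake lever about level at about 6.7 N.

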